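Set the slide-label numberer to batch 5 and print

TASK

Set the slide-label numberer to batch number 5: roll its black grip wheel with light fingertip pressure (press it hard and the sprung wheel is damaged) until the 5 stands in the middle of the little window. Only then press the green key fully home to print the label, and let it come back up. Do not disturb the cup, slide box or dish beside it.

Things in the scene. Friction and masses are not known exactly. Their poses are not given: they have to be found in the camera images.
- numberer: white device fixed to the table, 120 (x) x 152 (y) x about 115 mm high. Origin at the centre of its underside; x points away from the operator, y to the left, z up. From left to right: number drum in a round cover with a window (y 34 to 73 mm, top 103 mm up), black grip wheel, key deck (45 mm high). More than 20 N on its wheel or housing (40 N on the key) is damage
- wheel_top (a point): nominal top of the black rubber grip wheel, mid-width, 115 mm above the table. The wheel is a cylinder of radius 52, width 30 mm, level axle along the numberer's y. This point belongs to the housing: the wheel's real top stands up to 4 mm higher or lower, differently each time, so feel for it. It is sprung downward: yields from about 3 N, then 2.5 N per mm, bottom stop after 4 mm (13 N)
- drum (a joint): angle of grip wheel and number drum, one piece (rad). 0 shows 0, one number each 0.6283, so 5 is at 3.1416; grows when the wheel's top moves along the numberer's +x (33 mm a number). Turned by friction: press a fingertip on top and drag along x in strokes; needs about 4 N of drag, and slips under some 6 N of press, depending on friction. Stops just below 0 and above 9; stays where left
- window (a point): centre of the window in the number drum's cover, a black-framed opening 17 x 16 mm that faces 45 degrees up and to the numberer's -x, 90 mm above the table; black digits 13 mm high on the white drum, red marks at mid-height on either side of the frame
- print_key (a joint): travel of the green print key (m): 0 up, 0.006 fully home; sprung, fully home at about 5 N, comes back by itself. Round key of 28 mm diameter on the key deck, pressed straight down
- print_key_top (a point): centre of the top face of the green print key, 67 mm above the table when up, at numberer (0, -50) mm
- cup: bystander: specimen cup with yellow lid, 63 mm across, 65 mm high, origin at its underside; stands to the left of the numberer
- slides: bystander: small slide box, 28 x 80 x 27 mm, origin at its underside; lies to the right of the numberer
- petri: bystander: petri dish, 62 mm across, 16 mm high, origin at its underside; lies in front of the numberer
Things that resemble listed ones, but are neither listed nor needed, are in the scene too. There is more than one size of the numberer; the job needs the largest.

How it is judged:
By the outcome, as a careful person would: the job done as asked, in the order asked, and still so for the second after the job is handed in, with the robot touching nothing.
It also fails if it takes over 67 s, if anything falls off the work surface, if the arm or the gripper's body presses on something with over 40 N, if the wrist force passes 120 N, or if a joint passes its speed limit or range.

ROBOT

A 7-joint arm with a two-finger parallel gripper is mounted at the origin on a cart in front of the work surface, level with it; the furniture and walls round the work are solid. World frame = base frame: x ahead of the robot, y to its left, z up, the work surface at z = 0. Lengths are in mm, angles in rad, forces in N, time in s.
With the tool pointing down it reaches from about 425 to 1025 mm from the base axis. Payload 3.6 kg.
Tool frame: the origin (TCP) lies on the front face of the gripper's body, between the roots of the fingers; the fingertips stand 73 mm ahead of it and the grasp point (between the pads) lies 54 mm ahead of it; x points along the fingers, z is the direction in which the jaws open and shut, and the axes are right-handed (so a half turn about x gives the same grasp; the last joint's range is limited). The gripper opens to 85 mm and grips with 20 to 120 N. Pads are 22 mm wide; open, the fingers measure 114 mm over their backs; the gripper's body (76 mm by 85 mm) begins 54 mm behind the grasp point. The pads swing forward as they close: fully open they stand 13 mm farther back than shut.
Start: joints at [-1.397, 0.591, 0.048, 1.609, -0.033, 0.943, -0.034], TCP at [191.836, 699.163, 303.902] pointing down, gripper open.
Joint ranges: [-2.69, 2.69], [-0.47, 2.24], [-1.27, 1.36], [0.19, 2.51], [-1.53, 4.68], [0.08, 2.07], [-3.09, 3.09]. Speed limits (rad/s): [2.57, 2.57, 3.14, 3.14, 3.14, 3.14, 3.14].

INTERFACE

Orientations are given as a unit quaternion [x, y, z, w].
In Python, from bench import robot gives the robot as it stands.
- The arm moves only by the tool step_arm, never from a script. Its argument "deltas" is one flat list of numbers, 7 for each row, row after row: the opening, from 0 (shut) to 1 (fully open), then the shift along the tool's x, y, z in m, then the turn, a rotation vector about the tool's x, y, z in degrees. A call has 1 to 12 rows; each row shifts and turns the commanded pose from where the row before left it, along the tool's axes as they then stand; what a row does not reach is not made up. A row lasts 1/10 s, in which the tool goes at most 50 mm and 8.59 degrees, less where a joint would pass 70% of its speed; a pose out of reach is approached as far as the arm can. A call is refused whole if a number of a shift passes 0.05 or a number of a turn 8.59, either way. A call with a gripper value outside its range is refused whole. The fingers move at their own pace and stop on an object; "newtons" is the grip in N (left out, the last holds). Time passes only in rows, so rows that do not move let the fingers close. It gives the time, the measured TCP pose, the force and the opening at its end, in the units of the state.
- robot.get_obs(): the state, without advancing time (a new reading comes with each control period).
- robot.read_camera(name): name is "side" or "top" or "wrist"; returns a dict with "image" (384x512x3 uint8, blue, green, red), "range_z" (384x512 float32, mm along the optical axis (not along the pixel's ray), 0 where there is no reading), "fx", "fy", "cx", "cy" (pixels), "R" (3x3) and "t" (3): a world point X has camera coordinates R X + t; the wrist camera has in their place "mount" (4x4, takes a point from camera to tool coordinates, whose origin is the TCP and whose axes are the tool frame's). Camera axes: x right, y down, z forward; pixel columns grow to the right and rows downward; lengths in mm; the calibration is good to about 2 mm. A picture is of the moment at which its call begins: read the wrist's pose just before it.
- robot.hand_in(): hands the job in, once; it reports no verdict.
The state is a dict: "t": time; "joints": joint angles; "qd": joint speeds; "joint_efforts": joint torques, N m; "tcp_pos": TCP position; "ee_rot": TCP orientation; "ft_force": force on the tool from outside, world axes, zero at the start; "moment": the same for the moment, N m; "gripper_width": finger opening in mm.
Only numpy, scipy, OpenCV 4.12 (cv2) and the standard library are available. Lean on these libraries where they do the work, as an engineer would, in place of code of your own. Each camera call takes 0.05 s, during which the arm holds its last target. There are 200 camera calls.

## Working session

There is one attempt and no reset: what is moved stays moved. The work goes in short steps, Python scripts to look and compute and a tool call to move; the robot and the scene stay as the last step left them, time stands still between calls to the robot, and variables do not carry over. Pictures are saved under pics/ and viewed, about 8 in all and at most 12, crops included, and the job is handed in when it is done.

Besides the shell and the picture viewer there is one more tool, called after "Emit:" as name(argument=value, ...) on one line, values as JSON. step_arm: Moves the arm, as the interface text tells. Its arguments: {"type":"object","properties":{"deltas":{"type":"array"},"newtons":{"type":"number"}},"required":["deltas"]}

```bash
mkdir -p pics
cat > h.py <<'E'
import numpy as np, cv2
from bench import robot
from scipy.spatial.transform import Rotation as Ro
def cam(n):
    o=robot.get_obs(); c=robot.read_camera(n)
    if 'mount' in c:
        M=np.array(c['mount']); R=Ro.from_quat(o['ee_rot']).as_matrix()
        c['Rw']=R@M[:3,:3]; c['o']=R@M[:3,3]+np.array(o['tcp_pos'])
    else:
        R=np.array(c['R']); c['Rw']=R.T; c['o']=-R.T@np.array(c['t'])
    return c
def ray(c,u,v): return c['Rw']@np.array([(u-c['cx'])/c['fx'],(v-c['cy'])/c['fy'],1.])
def onz(c,u,v,z):
    d=ray(c,u,v); return c['o']+d*(z-c['o'][2])/d[2]
def pts(c):
    z=c['range_z'].astype(float); v,u=np.mgrid[:z.shape[0],:z.shape[1]]
    P=np.stack([(u-c['cx'])/c['fx']*z,(v-c['cy'])/c['fy']*z,z],-1)
    W=P@c['Rw'].T+c['o']; W[z==0]=np.nan; return W
E
python3 - <<'E'
from h import *
o=robot.get_obs(); print(o)
a=[]
for n in('top','side'):
    c=cam(n); np.save(n+'.npy',c,allow_pickle=True); print(n,c['o'].round(),c['Rw'].round(2).tolist(),c['fx']); a.append(c['image'])
cv2.imwrite('pics/top.png',cv2.resize(a[0],(800,600))); cv2.imwrite('pics/side.png',cv2.resize(a[1],(800,600)))
E
```

```text
{'t': 0.0, 'joints': array([-1.39648958,  0.59212203,  0.04830853,  1.60983224, -0.03331981,
        0.94265103, -0.03368268]), 'qd': array([-1.52618105e-03,  9.71753269e-04,  6.00373033e-04,  5.06136752e-04,
       -6.80335283e-05,  1.93896759e-03,  1.26839907e-03]), 'joint_efforts': array([-1.33104854e-04, -5.48699069e+01,  1.54651791e+00, -1.98126268e+01,
        9.43028892e-03,  8.80429521e-03,  2.16934438e-06]), 'tcp_pos': array([191.65940317, 698.52744041, 302.73514839]), 'ee_rot': array([-0.42929905,  0.5628539 ,  0.42828944,  0.56166357]), 'ft_force': array([0.91962271, 0.84453454, 0.51586228]), 'moment': array([0.05963708, 0.01994359, 0.00712668]), 'gripper_width': 85.36617589777555}
top [ 371.  -10. 1200.] [[0.02, -0.99, 0.1], [-1.0, -0.02, -0.03], [0.03, -0.1, -0.99]] 399.1887717514755
side [-723.   51.  685.] [[-0.08, -0.44, 0.89], [-1.0, 0.06, -0.06], [-0.02, -0.9, -0.44]] 453.7043222938944
```

View pics/top.png

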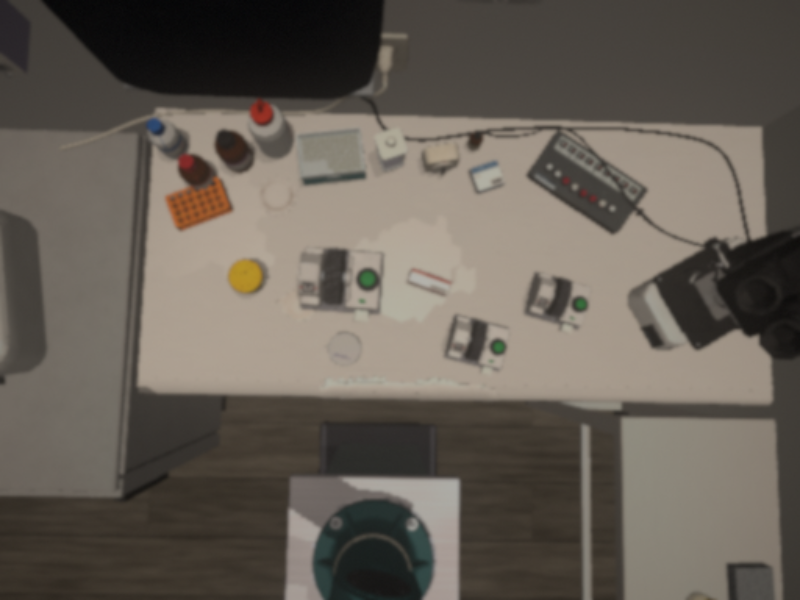

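View pics/side.png

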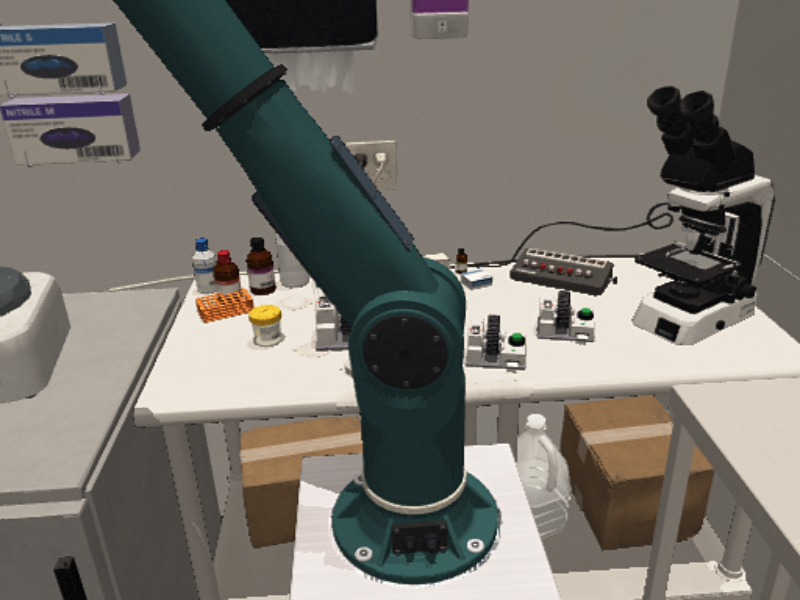

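The top view shows the largest numberer at about (340,280) in the 800x600 picture. Its key is at (368,279), the cup at (246,276), the petri dish at (345,347) and the slide box at (430,281). There are two smaller numberers on the right. In the side view the arm hides the numberer.

Run:
```python
from h import *
c=np.load('top.npy',allow_pickle=True).item(); W=pts(c); im=c['image']
s=512/800
hsv=cv2.cvtColor(im,cv2.COLOR_BGR2HSV)
def blob(m,box,z,name):
    x0,y0,x1,y1=[int(b*s) for b in box]; mm=np.zeros_like(m); mm[y0:y1,x0:x1]=m[y0:y1,x0:x1]
    v,u=np.nonzero(mm); p=onz(c,u.mean(),v.mean(),z); print(name,len(u),p.round(1),'depthz',np.nanmedian(W[v,u],0).round(1)); return p
g=((hsv[...,0]>45)&(hsv[...,0]<85)&(hsv[...,1]>90)).astype(np.uint8)
k=blob(g,(345,255,395,305),67,'key')
blob(((hsv[...,0]>18)&(hsv[...,0]<35)&(hsv[...,1]>120)).astype(np.uint8),(220,250,275,300),65,'cup')
# numberer region by height
ok=(W[...,2]>38)&(W[...,2]<135)&(np.abs(W[...,0]-k[0])<110)&(W[...,1]>k[1]-50)&(W[...,1]<k[1]+150)
P=W[ok]; r=cv2.minAreaRect(P[:,:2].astype(np.float32)); print('all',r)
q=W[ok&(W[...,2]>95)]; print('wheel+drum',len(q),cv2.minAreaRect(q[:,:2].astype(np.float32)))
dark=ok&(hsv[...,2]<75)&(W[...,2]>60); q=W[dark]; print('wheel',len(q),cv2.minAreaRect(q[:,:2].astype(np.float32)),q.mean(0),np.sort(q[:,2])[-20:].round(1))
low=(W[...,2]>8)&(W[...,2]<130)
for x,y in [(430,281),(345,347)]:
    b=W[int((y-35)*s):int((y+35)*s),int((x-35)*s):int((x+35)*s)].reshape(-1,3); b=b[b[:,2]>9] ; print(x,y,cv2.minAreaRect(b[:,:2].astype(np.float32)),np.median(b,0))
x0,y0,x1,y1=150,130,300,250
cv2.imwrite('pics/z.png',cv2.convertScaleAbs(cv2.resize(im[y0:y1,x0:x1],(750,600),interpolation=cv2.INTER_CUBIC),alpha=1.6))
```

```text
key 64 [513.8  22.8  67. ] depthz [513.7  22.5  67. ]
cup 363 [513.3 244.6  65. ] depthz [513.8 244.8  64.5]
all ((517.248291015625, 71.45329284667969), (145.24452209472656, 108.381103515625), 87.24642944335938)
wheel+drum 530 ((517.9714965820312, 105.34036254882812), (77.36595153808594, 82.1686782836914), 87.60371398925781)
wheel 394 ((511.5227355957031, 50.98102951049805), (92.20781707763672, 92.81849670410156), 86.06368255615234) [510.90350926  79.86691985 102.07492506] [114.1 114.2 114.2 114.2 114.2 114.3 114.3 114.3 114.3 114.5 114.8 114.9
 115.  115.  115.1 115.6 115.8 115.9 116.  116.8]
430 281 ((517.677001953125, -95.17876434326172), (79.86467742919922, 28.474864959716797), 71.78449249267578) [516.2805006  -94.93421726  26.82615792]
345 347 ((413.4905700683594, 51.798736572265625), (59.594276428222656, 119.17900848388672), 66.75237274169922) [391.37068487  58.78126383  16.20797761]
```

View pics/z.png

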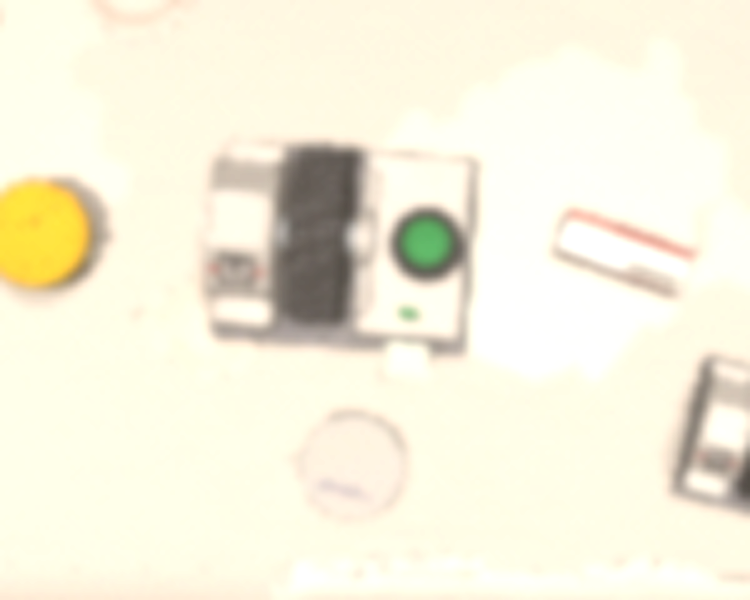

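Run:
```python
from h import *
o=robot.get_obs(); R=Ro.from_quat(o['ee_rot']).as_matrix(); print('tool axes cols\n',R.round(3))
c=cam('wrist'); print(np.array(c['mount']).round(3), c['fx'],c['cx'],c['cy'])
t=np.load('top.npy',allow_pickle=True).item();W=pts(t)
for y0 in range(0,260,20): print([int(np.nan_to_num(np.nanmax(W[r:r+20,y0:y0+20,2]))) for r in range(80,300,20)])
for u,v in [(280,240),(360,240),(320,150),(320,325),(237,270)]:
    print(u,v,onz(t,150+u/5,130+v/5,110 if u!=237 else 90).round(1))
```

```text
tool axes cols
 [[-0.    -0.964  0.264]
 [-0.002  0.264  0.964]
 [-1.    -0.    -0.002]]
[[  0.     -0.259   0.966 -71.127]
 [  0.     -0.966  -0.259  65.886]
 [  1.      0.     -0.     -1.917]
 [  0.      0.      0.      1.   ]] 297.41288153629483 262.5184053580121 190.3185498221512
[5, 4, 122, 130, 135, 133, 136, 136, 68, 4, 5]
[24, 4, 4, 41, 52, 57, 66, 71, 5, 4, 4]
[24, 4, 5, 6, 6, 4, 9, 4, 4, 4, 5]
[24, 4, 4, 5, 5, 5, 4, 5, 3, 6, 5]
[125, 5, 6, 6, 6, 7, 5, 6, 4, -24, -26]
[125, 119, 34, 33, 9, 6, 6, 7, 8, -187, -202]
[127, 119, 36, 32, 7, 6, 6, 7, 6, -411, -424]
[129, 91, 34, 6, 69, 68, 8, 7, 6, -716, -719]
[146, 38, 7, 7, 70, 70, 7, 7, 6, -841, -835]
[116, 63, 6, 50, 104, 101, 7, 7, 5, -836, -836]
[66, 64, 6, 87, 116, 112, 20, 21, 7, -739, -314]
[66, 64, 6, 81, 90, 78, 25, 22, 6, -742, -316]
[108, 92, 6, 8, 62, 60, 11, 6, 7, -740, -324]
280 240 [506.3 100.6 110. ]
360 240 [507.4  56.8 110. ]
320 150 [556.8  80.3 110. ]
320 325 [460.1  77.2 110. ]
237 270 [491.4 125.9  90. ]
```

Emit:
step_arm(deltas=[0, 0, -0.026, -0.037, 0, 0, 0, 0, 0, -0.026, -0.037, 0, 0, 0, 0, 0, -0.026, -0.037, 0, 0, 0, 0, 0, -0.026, -0.037, 0, 0, 0, 0, 0, -0.026, -0.037, 0, 0, 0, 0, 0, -0.026, -0.037, 0, 0, 0, 0, 0, -0.026, -0.037, 0, 0, 0, 0, 0, 0, 0, -6.35, 0, 0, 0, 0, 0, 0, -6.35, 0, 0], newtons=20)

```text
t: 1.05
tcp_pos: [299.6, 399.1, 303.9]
ee_rot: [-0.489, 0.511, 0.488, 0.511]
ft_force: [0.1, 0.6, 0.0]
gripper_width: 0.3
```

Emit:
step_arm(deltas=[0, 0.009, -0.018, -0.0386, 0, 0, 0, 0, 0.009, -0.018, -0.0386, 0, 0, 0, 0, 0.009, -0.018, -0.0386, 0, 0, 0, 0, 0.009, -0.018, -0.0386, 0, 0, 0, 0, 0.009, -0.018, -0.0386, 0, 0, 0, 0, 0.009, -0.018, -0.0386, 0, 0, 0, 0, 0.009, -0.018, -0.0386, 0, 0, 0, 0, 0.009, -0.018, -0.0386, 0, 0, 0, 0, 0, 0, 0, 0, 0, 0, 0, 0, 0, 0, 0, 0, 0])

```text
t: 2.05
tcp_pos: [428.6, 85.0, 231.7]
ee_rot: [-0.487, 0.512, 0.488, 0.512]
ft_force: [-0.0, 0.9, 0.5]
gripper_width: 0.2
```

Run:
```python
from h import *
o=robot.get_obs(); R=Ro.from_quat(o['ee_rot']).as_matrix(); print(o['t'],o['tcp_pos'],R.round(3).tolist(),o['ft_force'],o['gripper_width'])
c=cam('wrist'); np.save('w1.npy',c,allow_pickle=True)
cv2.imwrite('pics/w1.png',cv2.resize(cv2.rotate(c['image'],cv2.ROTATE_180),(800,600)))
```

```text
2.05 [428.60125596  84.95795662 231.68398542] [[-0.001, -0.999, 0.05], [-0.0, 0.05, 0.999], [-1.0, 0.001, -0.0]] [-0.0042205   0.92823586  0.45616891] 0.20929035700881557
```

View pics/w1.png

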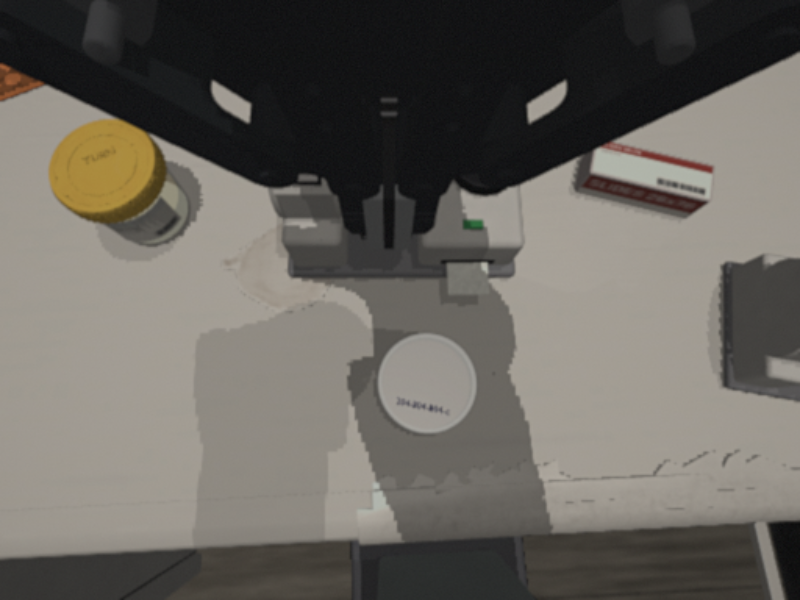

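The fingers hide the drum window from here. Petri dish, cup and slide box are all clear of the path. I'll move above the wheel, where the window should come into the free part of the image.

Emit:
step_arm(deltas=[0, 0, -0.03, 0.002, 0, 0, 0, 0, 0, -0.03, 0.002, 0, 0, 0, 0, 0, -0.028, 0.001, 0, 0, 0, 0, 0, 0, 0, 0, 0, 0, 0, 0, 0, 0, 0, 0, 0])

```text
t: 2.6
tcp_pos: [516.2, 89.0, 231.9]
ee_rot: [-0.489, 0.511, 0.489, 0.511]
ft_force: [-1.3, 0.5, -0.2]
gripper_width: -0.0
```

Run:
```python
from h import *
o=robot.get_obs(); R=Ro.from_quat(o['ee_rot']).as_matrix(); print(o['t'],o['tcp_pos'],R.round(3).tolist(),o['ft_force'],o['gripper_width'])
c=cam('wrist'); np.save('w2.npy',c,allow_pickle=True)
cv2.imwrite('pics/w2.png',cv2.convertScaleAbs(cv2.resize(cv2.rotate(c['image'],cv2.ROTATE_180),(800,600),interpolation=cv2.INTER_CUBIC),alpha=1.4))
```

```text
2.6 [516.19929515  88.96298596 231.90274233] [[-0.001, -0.999, 0.043], [0.001, 0.043, 0.999], [-1.0, 0.001, 0.001]] [-1.29225262  0.52625651 -0.19193347] -0.035511950512728326
```

View pics/w2.png

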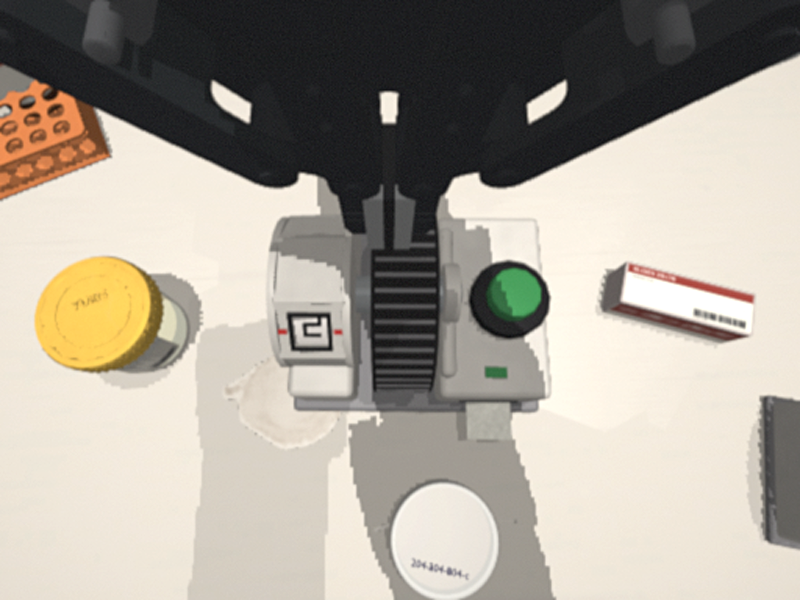

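The window is in view at (310,331). The wheel spans columns 370–438 and the key is at (514,293). I'll measure these and enlarge the window.

```bash
cat >> h.py <<'E'
def crop(c,name,ce=(310,331),h=30,k=10):
    im=cv2.rotate(c['image'],cv2.ROTATE_180); x,y=int(ce[0]*.64),int(ce[1]*.64)
    cv2.imwrite('pics/'+name,cv2.convertScaleAbs(cv2.resize(im[y-h:y+h,x-h:x+h],None,fx=k,fy=k,interpolation=cv2.INTER_CUBIC),alpha=1.3))
E
python3 - <<'E'
from h import *
c=np.load('w2.npy',allow_pickle=True).item(); crop(c,'c2.png')
W=cv2.rotate(pts(c).astype(np.float32),cv2.ROTATE_180)
def P(u,v,z): return onz(c,511-u*.64,383-v*.64,z)
A=np.array([[.999,-.045],[.045,.999]])
for n,u,v,z in [('key',514,293,67),('wl',370,300,105),('wr',438,300,105),('win',310,331,90),('finger',390,200,159)]:
    p=P(u,v,z); print(n,p.round(1),'num',(A@(p[:2]-[516.1,72.8])).round(1),'depth',W[int(v*.64),int(u*.64)].round(1))
for v in range(235,390,15):
    print(v,W[int(v*.64),[int(u*.64) for u in (380,405,430)]].round(0).tolist())
E
```

```text
key [514.6  20.8  67. ] num [  0.8 -52. ] depth [514.8  21.8  68. ]
wl [503.7  95.8 105. ] num [-13.4  22.4] depth [513.6  97.5  68.8]
wr [502.4  65.8 105. ] num [-13.4  -7.6] depth [501.3  66.5 109.3]
win [494.  124.7  90. ] num [-24.4  50.8] depth [495.9 126.   84. ]
finger [524.   86.2 159. ] num [ 7.3 13.8] depth [504.7  87.4 196.5]
235 [[504.0, 90.0, 176.0], [504.0, 83.0, 176.0], [531.0, 68.0, 112.0]]
250 [[524.0, 91.0, 114.0], [524.0, 80.0, 112.0], [523.0, 69.0, 112.0]]
265 [[517.0, 91.0, 114.0], [517.0, 80.0, 114.0], [516.0, 69.0, 113.0]]
280 [[511.0, 91.0, 112.0], [510.0, 80.0, 114.0], [510.0, 70.0, 112.0]]
295 [[504.0, 91.0, 112.0], [504.0, 81.0, 112.0], [504.0, 70.0, 111.0]]
310 [[498.0, 92.0, 109.0], [498.0, 81.0, 108.0], [498.0, 70.0, 108.0]]
325 [[492.0, 92.0, 106.0], [491.0, 81.0, 107.0], [491.0, 70.0, 106.0]]
340 [[487.0, 92.0, 101.0], [486.0, 81.0, 103.0], [486.0, 70.0, 102.0]]
355 [[481.0, 93.0, 95.0], [480.0, 81.0, 96.0], [480.0, 70.0, 96.0]]
370 [[475.0, 93.0, 90.0], [475.0, 81.0, 89.0], [474.0, 70.0, 89.0]]
385 [[469.0, 93.0, 77.0], [469.0, 81.0, 76.0], [468.0, 69.0, 75.0]]
```

View pics/c2.png

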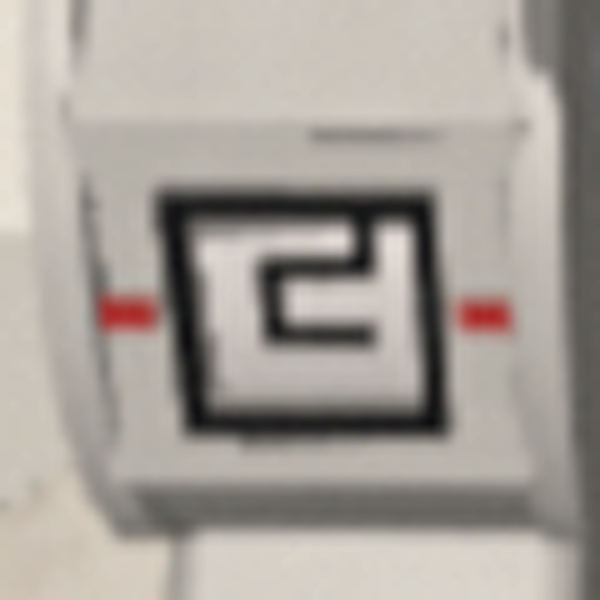

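The window shows a "2" with its middle bar about 4 mm above the red marks, so the drum stands near 2.12 (about 1.33 rad). It needs about 94 mm of rim travel along +x. The wheel's width measures 30 mm with mid y ≈ 81, and its top is at about z ≈ 114. Next I'll feel for the top.

Emit:
step_arm(deltas=[0, 0.01, 0.004, -0.004, 0, 0, 0, 0, 0.01, 0.004, -0.004, 0, 0, 0, 0, 0.01, 0, 0, 0, 0, 0, 0, 0.01, 0, 0, 0, 0, 0, 0, 0, 0, 0, 0, 0, 0, 0, 0, 0, 0, 0, 0, 0])

```text
t: 3.25
tcp_pos: [508.2, 79.4, 191.4]
ee_rot: [-0.488, 0.512, 0.488, 0.511]
ft_force: [0.5, -0.2, -0.4]
gripper_width: 0.3
```

Emit:
step_arm(deltas=[0, 0.001, 0, 0, 0, 0, 0, 0, 0.001, 0, 0, 0, 0, 0, 0, 0, 0, 0, 0, 0, 0, 0, 0, 0, 0, 0, 0, 0])

```text
t: 3.65
tcp_pos: [508.4, 79.5, 190.1]
ee_rot: [-0.488, 0.511, 0.488, 0.512]
ft_force: [0.1, 0.4, -0.2]
gripper_width: 0.0
```

Emit:
step_arm(deltas=[0, 0.001, 0, 0, 0, 0, 0, 0, 0.001, 0, 0, 0, 0, 0, 0, 0, 0, 0, 0, 0, 0, 0, 0, 0, 0, 0, 0, 0])

```text
t: 4.05
tcp_pos: [508.2, 79.4, 187.9]
ee_rot: [-0.488, 0.511, 0.488, 0.511]
ft_force: [-0.3, 0.3, 0.3]
gripper_width: -0.2
```

Emit:
step_arm(deltas=[0, 0.001, 0, 0, 0, 0, 0, 0, 0.0005, 0, 0, 0, 0, 0, 0, 0, 0, 0, 0, 0, 0, 0, 0, 0, 0, 0, 0, 0])

```text
t: 4.45
tcp_pos: [508.2, 79.5, 186.4]
ee_rot: [-0.488, 0.511, 0.488, 0.511]
ft_force: [0.0, -0.2, -0.7]
gripper_width: 0.4
```

Emit:
step_arm(deltas=[0, 0.001, 0, 0, 0, 0, 0, 0, 0, 0, 0, 0, 0, 0, 0, 0, 0, 0, 0, 0, 0])

```text
t: 4.75
tcp_pos: [508.2, 79.5, 185.4]
ee_rot: [-0.488, 0.511, 0.488, 0.511]
ft_force: [0.1, -0.1, 0.8]
gripper_width: 0.3
```

Emit:
step_arm(deltas=[0, 0.001, 0, 0, 0, 0, 0, 0, 0, 0, 0, 0, 0, 0, 0, 0, 0, 0, 0, 0, 0])

```text
t: 5.05
tcp_pos: [508.3, 79.4, 184.7]
ee_rot: [-0.488, 0.511, 0.488, 0.512]
ft_force: [-0.9, 0.1, 4.7]
gripper_width: -0.1
```

Emit:
step_arm(deltas=[0, 0.001, 0, 0, 0, 0, 0, 0, 0, 0, 0, 0, 0, 0, 0, 0, 0, 0, 0, 0, 0])

```text
t: 5.35
tcp_pos: [508.3, 79.4, 183.8]
ee_rot: [-0.488, 0.511, 0.488, 0.512]
ft_force: [-0.9, 0.0, 6.0]
gripper_width: 0.1
```

Contact came at TCP z ≈ 185 (wheel top about 112 mm). I'll press to about 8.5 N and try a short drag.

Emit:
step_arm(deltas=[0, 0.001, 0, 0, 0, 0, 0, 0, 0, 0, 0, 0, 0, 0, 0, 0, -0.003, 0, 0, 0, 0, 0, 0, -0.003, 0, 0, 0, 0, 0, 0, -0.003, 0, 0, 0, 0, 0, 0, -0.003, 0, 0, 0, 0])

```text
t: 5.95
tcp_pos: [518.7, 78.9, 182.7]
ee_rot: [-0.488, 0.512, 0.489, 0.51]
ft_force: [-4.5, 0.0, 9.8]
gripper_width: 0.1
```

Run:
```python
from h import *
o=robot.get_obs(); print(o['t'],o['tcp_pos'],o['ft_force'])
c=cam('wrist'); np.save('w3.npy',c,allow_pickle=True)
p=np.array([494.,124.7,90]); q=c['Rw'].T@(p-c['o']); u=c['fx']*q[0]/q[2]+c['cx'];v=c['fy']*q[1]/q[2]+c['cy']; u,v=511-u,383-v; print(u,v)
crop(c,'c3.png',(u/.64,v/.64),40,8)
```

```text
5.95 [518.72593525  78.87936036 182.70505381] [-4.45990464  0.01248296  9.83594893]
166.41620791860657 199.6739374527557
```

View pics/c3.png

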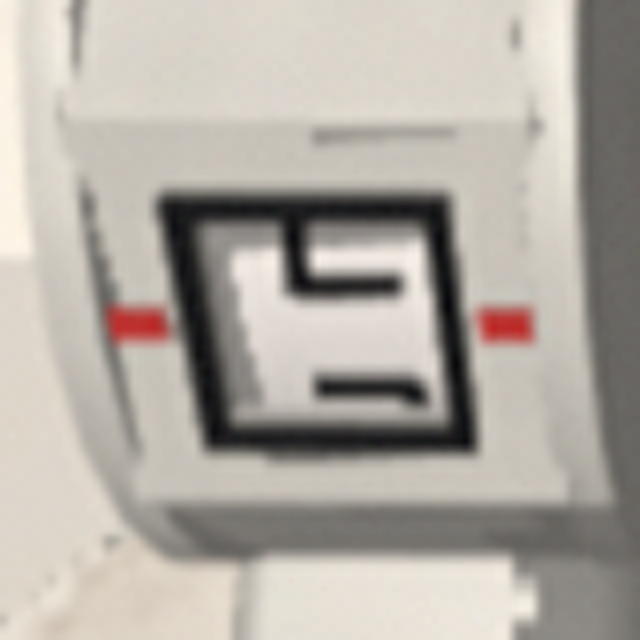

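The wheel follows: the 2 has risen and the top of the next digit is entering from below. Force is 4.5 N drag at 9.8 N press. I'll continue the stroke, lift, and return for the next one.

Emit:
step_arm(deltas=[0, 0, -0.003, 0, 0, 0, 0, 0, 0, -0.003, 0, 0, 0, 0, 0, 0, -0.003, 0, 0, 0, 0, 0, 0, -0.003, 0, 0, 0, 0, 0, 0, -0.003, 0, 0, 0, 0])

```text
t: 6.5
tcp_pos: [534.1, 78.2, 182.8]
ee_rot: [-0.488, 0.512, 0.489, 0.511]
ft_force: [-2.5, 0.7, 8.3]
gripper_width: 0.2
```

Emit:
step_arm(deltas=[0, -0.005, 0, 0, 0, 0, 0, 0, -0.005, 0, 0, 0, 0, 0, 0, 0, 0.018, 0.0015, 0, 0, 0, 0, 0, 0.018, 0, 0, 0, 0, 0, 0.005, 0, 0, 0, 0, 0, 0, 0.003, 0, 0, 0, 0, 0, 0, 0, 0, 0, 0, 0, 0, 0, 0, 0, 0, 0, 0, 0])

```text
t: 7.3
tcp_pos: [500.3, 81.3, 184.3]
ee_rot: [-0.488, 0.511, 0.488, 0.512]
ft_force: [-0.4, -0.0, -0.2]
gripper_width: 0.2
```

Emit:
step_arm(deltas=[0, 0.001, 0, 0, 0, 0, 0, 0, 0.001, 0, 0, 0, 0, 0, 0, 0, 0, 0, 0, 0, 0, 0, 0, 0, 0, 0, 0, 0])

```text
t: 7.7
tcp_pos: [500.3, 81.4, 183.0]
ee_rot: [-0.489, 0.511, 0.488, 0.512]
ft_force: [-0.1, -0.4, 5.5]
gripper_width: 0.1
```

Emit:
step_arm(deltas=[0, 0, -0.003, 0, 0, 0, 0, 0, 0, -0.003, 0, 0, 0, 0, 0, 0, -0.003, 0, 0, 0, 0, 0, 0, -0.003, 0, 0, 0, 0, 0, 0, -0.003, 0, 0, 0, 0])

```text
t: 8.2
tcp_pos: [512.5, 80.7, 182.7]
ee_rot: [-0.487, 0.512, 0.489, 0.51]
ft_force: [-4.7, 0.4, 10.3]
gripper_width: 0.1
```

Emit:
step_arm(deltas=[0, 0, -0.003, 0, 0, 0, 0, 0, 0, -0.003, 0, 0, 0, 0, 0, 0, -0.003, 0, 0, 0, 0, 0, 0, -0.003, 0, 0, 0, 0, 0, 0, -0.003, 0, 0, 0, 0, 0, 0, -0.003, 0, 0, 0, 0])

```text
t: 8.8
tcp_pos: [531.2, 79.8, 182.9]
ee_rot: [-0.488, 0.512, 0.489, 0.511]
ft_force: [-2.9, 0.4, 9.2]
gripper_width: 0.1
```

Emit:
step_arm(deltas=[0, -0.005, 0, 0, 0, 0, 0, 0, -0.005, 0, 0, 0, 0, 0, 0, 0, 0.018, 0, 0, 0, 0, 0, 0, 0.018, 0, 0, 0, 0, 0, 0.005, 0, 0, 0, 0, 0, 0, 0.003, 0, 0, 0, 0, 0, 0, 0, 0, 0, 0, 0, 0, 0, 0, 0, 0, 0, 0, 0])

```text
t: 9.6
tcp_pos: [497.5, 81.5, 184.3]
ee_rot: [-0.489, 0.511, 0.488, 0.512]
ft_force: [-0.5, -0.3, 0.5]
gripper_width: -0.0
```

```bash
cat >> h.py <<'E'
def win(name,h=40,k=8):
    o=robot.get_obs(); print(o['t'],o['tcp_pos'].round(1),o['ft_force'].round(1)); c=cam('wrist')
    p=np.array([494.,124.7,90]); q=c['Rw'].T@(p-c['o']); u=c['fx']*q[0]/q[2]+c['cx'];v=c['fy']*q[1]/q[2]+c['cy']; u,v=511-u,383-v
    crop(c,name,(u/.64,v/.64),h,k)
E
python3 -c "
from h import *
win('c4.png')"
```

```text
9.6 [497.5  81.5 184.3] [-0.5 -0.3  0.5]
```

View pics/c4.png

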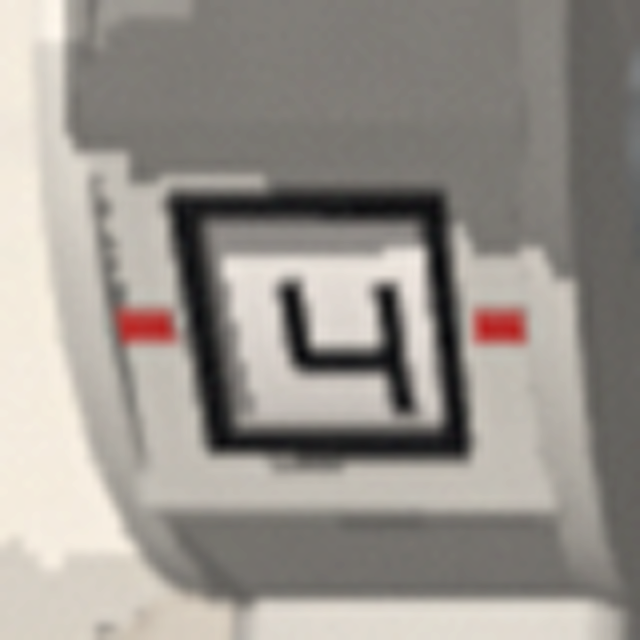

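The window now shows a 4, about 3.5 mm below the marks (≈3.83). About 38 mm is left, so one more stroke of the same kind, then a look.

Emit:
step_arm(deltas=[0, 0.001, 0, 0, 0, 0, 0, 0, 0.001, 0, 0, 0, 0, 0, 0, 0, 0, 0, 0, 0, 0, 0, 0, 0, 0, 0, 0, 0])

```text
t: 10.05
tcp_pos: [496.8, 81.5, 182.8]
ee_rot: [-0.489, 0.511, 0.488, 0.512]
ft_force: [-0.4, 0.6, 4.2]
gripper_width: -0.1
```

Emit:
step_arm(deltas=[0, 0, -0.003, 0, 0, 0, 0, 0, 0, -0.003, 0, 0, 0, 0, 0, 0, -0.003, 0, 0, 0, 0, 0, 0, -0.003, 0, 0, 0, 0, 0, 0, -0.003, 0, 0, 0, 0, 0, 0, -0.003, 0, 0, 0, 0, 0, 0, -0.003, 0, 0, 0, 0, 0, 0, -0.003, 0, 0, 0, 0, 0, 0, -0.003, 0, 0, 0, 0, 0, 0, -0.003, 0, 0, 0, 0])

```text
t: 11.05
tcp_pos: [524.9, 80.2, 182.7]
ee_rot: [-0.488, 0.512, 0.489, 0.51]
ft_force: [-3.4, 0.1, 10.0]
gripper_width: 0.2
```

Emit:
step_arm(deltas=[0, -0.005, 0, 0, 0, 0, 0, 0, -0.005, 0, 0, 0, 0, 0, 0, 0, 0.014, 0, 0, 0, 0, 0, 0, 0.008, 0, 0, 0, 0, 0, 0.005, 0, 0, 0, 0, 0, 0, 0.003, 0, 0, 0, 0, 0, 0, 0, 0, 0, 0, 0, 0, 0, 0, 0, 0, 0, 0, 0])

```text
t: 11.85
tcp_pos: [503.7, 81.1, 184.2]
ee_rot: [-0.488, 0.512, 0.489, 0.511]
ft_force: [-2.6, 0.3, 3.7]
gripper_width: -0.1
```

```bash
python3 -c "
from h import *
win('c5.png')"
```

```text
11.85 [503.7  81.1 184.2] [-2.6  0.3  3.7]
```

View pics/c5.png

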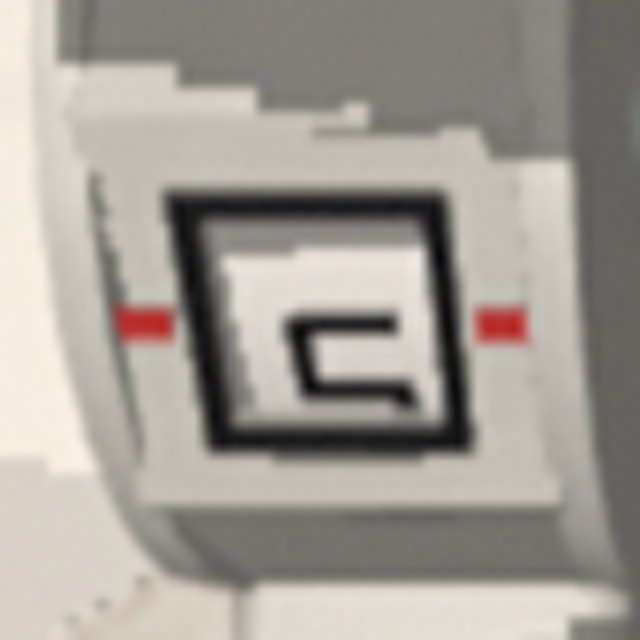

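The 5 is in the window, with its middle bar about 5.7 mm below the marks. That leaves about 9.5–10 mm of rim travel. I'll do a short final drag.

Emit:
step_arm(deltas=[0, 0.001, 0, 0, 0, 0, 0, 0, 0.001, 0, 0, 0, 0, 0, 0, 0, -0.003, 0, 0, 0, 0, 0, 0, -0.003, 0, 0, 0, 0, 0, 0, -0.003, 0, 0, 0, 0, 0, 0, 0, 0, 0, 0, 0])

```text
t: 12.5
tcp_pos: [513.4, 80.7, 182.9]
ee_rot: [-0.488, 0.511, 0.488, 0.511]
ft_force: [-4.4, -0.7, 8.6]
gripper_width: -0.3
```

```bash
python3 -c "
from h import *
win('c6.png')"
```

```text
12.5 [513.4  80.7 182.9] [-4.4 -0.7  8.6]
```

View pics/c6.png

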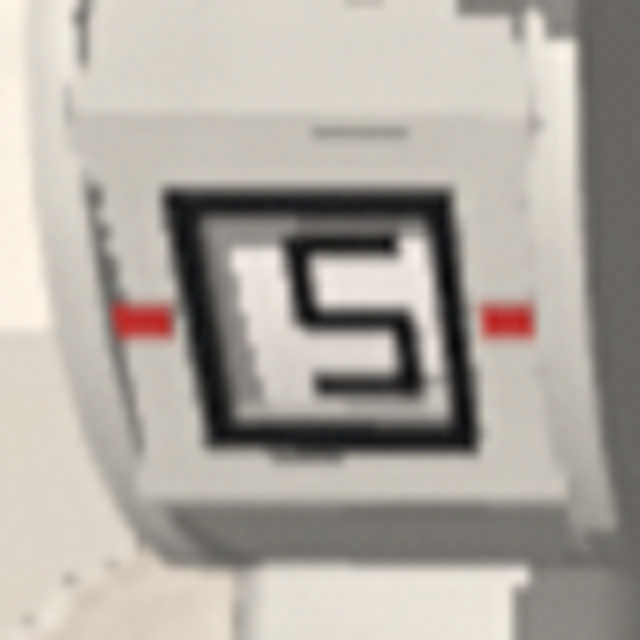

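The 5's middle bar is at row 321 and the red marks are at 320. The drum sits behind the frame and I view it about 29° off the window normal, so parallax could mislead. I'll lift off, tilt to look along the normal and check.

Emit:
step_arm(deltas=[0, -0.005, 0, 0, 0, 0, 0, 0, -0.015, 0, 0, 0, 0, 0, 0, -0.015, 0.02, 0, 0, 0, 0, 0, 0, 0.025, 0, 0, 0, 0, 0, 0, 0.025, 0, 0, 0, 0, 0, 0, 0, 0, 0, 0, -7.5, 0, 0, 0, 0, 0, 0, -7.5, 0, 0, 0, 0, 0, 0, -7.5, 0, 0, 0, 0, 0, 0, -7.5, 0, 0, 0, 0, 0, 0, 0, 0, 0, 0, 0, 0, 0, 0])

```text
t: 13.65
tcp_pos: [436.5, 76.8, 214.3]
ee_rot: [-0.558, 0.452, 0.408, 0.564]
ft_force: [0.9, -0.5, 0.3]
gripper_width: 0.1
```

Run:
```python
from h import *
o=robot.get_obs(); print(o['t'],o['tcp_pos'].round(1),o['ft_force'].round(1),Ro.from_quat(o['ee_rot']).as_matrix().round(2).tolist())
c=cam('wrist'); np.save('w7.npy',c,allow_pickle=True)
p=np.array([494.,124.7,90]); d=c['o']-p; print('cam rel window',d.round(0))
q=c['Rw'].T@(p-c['o']); u=511-(c['fx']*q[0]/q[2]+c['cx']);v=383-(c['fy']*q[1]/q[2]+c['cy']); print(u,v)
crop(c,'c7.png',(u/.64,v/.64),40,8)
```

```text
13.65 [436.5  76.8 214.3] [ 0.9 -0.5  0.3] [[0.26, -0.96, 0.05], [-0.04, 0.04, 1.0], [-0.97, -0.26, -0.03]]
cam rel window [-140.  -44.  176.]
171.7287097728962 150.15917195682545
```

View pics/c7.png

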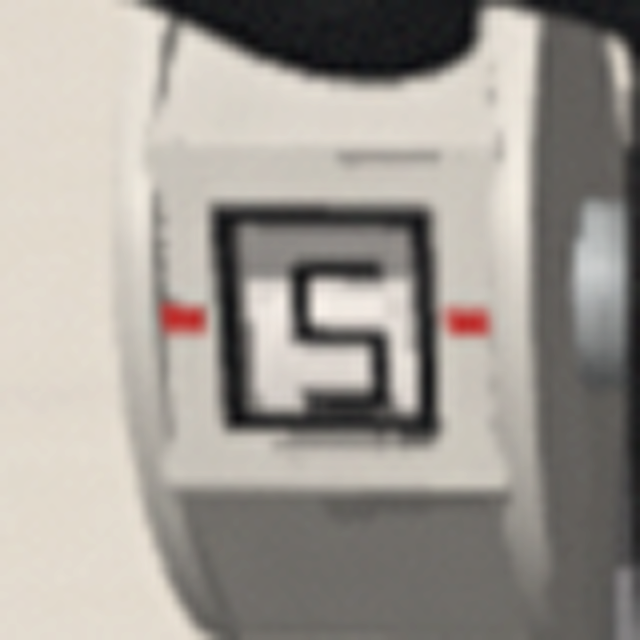

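Viewed closer to the normal (about 6° off), the 5's middle bar is at row 336 and the marks at 320. With the remaining parallax it is about 1.7 mm low on the drum, which means about 3 mm more rim travel. The tilt only reached 15°. I'll untilt and go back over the wheel.

Emit:
step_arm(deltas=[0, 0, 0, 0, 0, 0, 5, 0, 0, 0, 0, 0, 0, 5, 0, 0, 0, 0, 0, 0, 5, 0, 0, 0, 0, 0, 0, 0, 0, 0, 0, 0, 0, 0, 0])

```text
t: 14.2
tcp_pos: [436.3, 76.0, 213.9]
ee_rot: [-0.494, 0.521, 0.477, 0.507]
ft_force: [0.8, 0.4, 0.1]
gripper_width: 0.2
```

Run:
```python
from h import *
o=robot.get_obs(); R=Ro.from_quat(o['ee_rot']).as_matrix(); print(o['t'],o['tcp_pos'].round(1),o['joints'].round(2),R.round(3).tolist())
T=np.array([[0,-.9990,.045],[0,.045,.999],[-1,0,0]]).T; T=np.stack([[0,0,-1],[-.999,.045,0],[.045,.999,0]],1)
print('turn',np.degrees(Ro.from_matrix(R.T@T).as_rotvec()).round(2)); print('shift',(R.T@(np.array([508,81,190])-o['tcp_pos'])).round(1))
```

```text
14.2 [436.3  76.  213.9] [-0.11  0.4  -0.23  2.29  0.26  0.48  0.96] [[0.002, -0.998, 0.057], [-0.032, 0.057, 0.998], [-0.999, -0.004, -0.032]]
turn [-0.67 -1.83  0.22]
shift [ 23.9 -71.3   9.8]
```

Emit:
step_arm(deltas=[0, 0, 0, 0, -0.67, -1.83, 0.22, 0, 0, -0.024, 0.003, 0, 0, 0, 0, 0, -0.024, 0.003, 0, 0, 0, 0, 0.008, -0.0235, 0.002, 0, 0, 0, 0, 0.016, 0, 0, 0, 0, 0, 0, 0, 0, 0, 0, 0, 0, 0, 0, 0, 0, 0, 0, 0])

```text
t: 14.9
tcp_pos: [505.9, 81.3, 189.5]
ee_rot: [-0.489, 0.512, 0.49, 0.509]
ft_force: [-0.1, -0.6, 0.4]
gripper_width: 0.0
```

Emit:
step_arm(deltas=[0, 0.002, 0, 0, 0, 0, 0, 0, 0.002, 0, 0, 0, 0, 0, 0, 0, 0, 0, 0, 0, 0, 0, 0, 0, 0, 0, 0, 0])

```text
t: 15.3
tcp_pos: [507.4, 81.2, 186.1]
ee_rot: [-0.489, 0.511, 0.489, 0.51]
ft_force: [-0.2, 0.3, -0.3]
gripper_width: -0.2
```

Emit:
step_arm(deltas=[0, 0.001, 0, 0, 0, 0, 0, 0, 0.001, 0, 0, 0, 0, 0, 0, 0.001, 0, 0, 0, 0, 0, 0, 0, 0, 0, 0, 0, 0, 0, 0, 0, 0, 0, 0, 0])

```text
t: 15.8
tcp_pos: [507.7, 81.3, 183.5]
ee_rot: [-0.489, 0.511, 0.489, 0.51]
ft_force: [-1.5, -0.7, 6.7]
gripper_width: -0.2
```

Emit:
step_arm(deltas=[0, 0, -0.001, 0, 0, 0, 0, 0, 0, -0.001, 0, 0, 0, 0, 0, 0, -0.001, 0, 0, 0, 0, 0, 0, -0.001, 0, 0, 0, 0, 0, 0, 0, 0, 0, 0, 0])

```text
t: 16.3
tcp_pos: [509.7, 81.2, 183.1]
ee_rot: [-0.488, 0.512, 0.49, 0.509]
ft_force: [-4.7, 0.7, 8.2]
gripper_width: 0.2
```

```bash
cat > bar.py <<'E'
from h import *
def ana(c,save=None):
    p=np.array([494.,124.7,90]); q=c['Rw'].T@(p-c['o']); u=511-(c['fx']*q[0]/q[2]+c['cx']);v=383-(c['fy']*q[1]/q[2]+c['cy'])
    im=cv2.rotate(c['image'],cv2.ROTATE_180); x,y=int(u),int(v); k=8
    B=cv2.resize(im[y-40:y+40,x-40:x+40],None,fx=k,fy=k,interpolation=cv2.INTER_CUBIC)
    if save: cv2.imwrite('pics/'+save,cv2.convertScaleAbs(B,alpha=1.3))
    h=cv2.cvtColor(B,cv2.COLOR_BGR2HSV); red=((h[...,0]<8)|(h[...,0]>172))&(h[...,1]>130)
    n,l,s,ce=cv2.connectedComponentsWithStats(red.astype(np.uint8)); 
    M=[ce[i] for i in range(1,n) if s[i,4]>400]; print('red',np.round(M,1).tolist())
    g=B.max(2); a,b=sorted(m[0] for m in M[:2]) if len(M)>1 else (150,500); m=(a+b)/2; row=np.mean([t[1] for t in M])
    pr=g[:,int(m)-5:int(m)+20].mean(1); d=(pr<80).astype(int); e=np.flatnonzero(np.diff(np.r_[0,d,0]))
    print('col',m,'marks row',row.round(1),'dark bands',[((i+j)/2,j-i) for i,j in zip(e[::2],e[1::2])])
E
python3 - <<'E'
from bar import *
ana(np.load('w7.npy',allow_pickle=True).item())
o=robot.get_obs(); print(o['tcp_pos'],o['ft_force']); c=cam('wrist'); ana(c,'c8.png')
E
```

```text
red [[181.4, 318.3], [467.4, 322.6]]
col 324.4105687355843 marks row 320.4 dark bands [(np.float64(38.5), np.int64(77)), (np.float64(218.0), np.int64(20)), (np.float64(267.5), np.int64(17)), (np.float64(337.5), np.int64(11)), (np.float64(413.0), np.int64(38)), (np.float64(508.0), np.int64(16))]
[509.72492893  81.18099516 183.13660221] [-4.70239028  0.68463947  8.16322065]
red [[140.7, 326.7], [504.6, 329.1]]
col 322.65653876811314 marks row 327.9 dark bands [(np.float64(224.5), np.int64(53)), (np.float64(318.5), np.int64(17)), (np.float64(385.0), np.int64(20)), (np.float64(445.5), np.int64(33))]
```

Emit:
step_arm(deltas=[0, 0, -0.001, 0, 0, 0, 0, 0, 0, -0.0007, 0, 0, 0, 0, 0, 0, 0, 0, 0, 0, 0, 0, 0, 0, 0, 0, 0, 0])

```text
t: 16.75
tcp_pos: [511.6, 81.1, 183.2]
ee_rot: [-0.488, 0.512, 0.49, 0.509]
ft_force: [-4.0, 0.2, 7.8]
gripper_width: 0.3
```

Run:
```python
from bar import *
o=robot.get_obs(); print(o['tcp_pos'],o['ft_force']); c=cam('wrist'); ana(c)
```

```text
[511.58495258  81.09954236 183.2285409 ] [-4.04314008  0.22681313  7.80212125]
red [[138.7, 320.7], [503.5, 323.5]]
col 321.1169955549418 marks row 322.1 dark bands [(np.float64(212.0), np.int64(42)), (np.float64(296.0), np.int64(18)), (np.float64(366.0), np.int64(20)), (np.float64(439.5), np.int64(33))]
```

Emit:
step_arm(deltas=[0, -0.004, 0, 0, 0, 0, 0, 0, -0.015, 0, 0, 0, 0, 0, 0, -0.013, 0.02, 0, 0, 0, 0, 0, 0, 0.02, 0, 0, 0, 0, 0, 0, 0.02, 0, 0, 0, 0, 0, 0, 0, 0, 0, 0, -4, 0, 0, 0, 0, 0, 0, -4, 0, 0, 0, 0, 0, 0, -4, 0, 0, 0, 0, 0, 0, -4, 0, 0, 0, 0, 0, 0, -4, 0, 0, 0, 0, 0, 0, 0])

```text
t: 17.9
tcp_pos: [453.5, 81.9, 215.2]
ee_rot: [-0.563, 0.435, 0.406, 0.574]
ft_force: [0.1, 0.3, 0.4]
gripper_width: -0.1
```

Run:
```python
from bar import *
o=robot.get_obs(); print(o['t'],o['tcp_pos'],o['ft_force'],Ro.from_quat(o['ee_rot']).as_matrix().round(3).tolist()); c=cam('wrist'); print((c['o']-[494,124.7,90]).round()); ana(c,'c9.png')
```

```text
17.9 [453.49162165  81.89524501 215.15536677] [0.09834294 0.30644539 0.35302078] [[0.292, -0.955, 0.043], [-0.024, 0.038, 0.999], [-0.956, -0.293, -0.011]]
[-124.  -40.  174.]
red [[175.7, 317.3], [470.7, 321.8]]
col 323.1965916956704 marks row 319.6 dark bands [(np.float64(215.5), np.int64(19)), (np.float64(243.5), np.int64(23)), (np.float64(309.5), np.int64(11)), (np.float64(373.5), np.int64(13)), (np.float64(424.5), np.int64(27)), (np.float64(566.0), np.int64(136))]
```

View pics/c9.png

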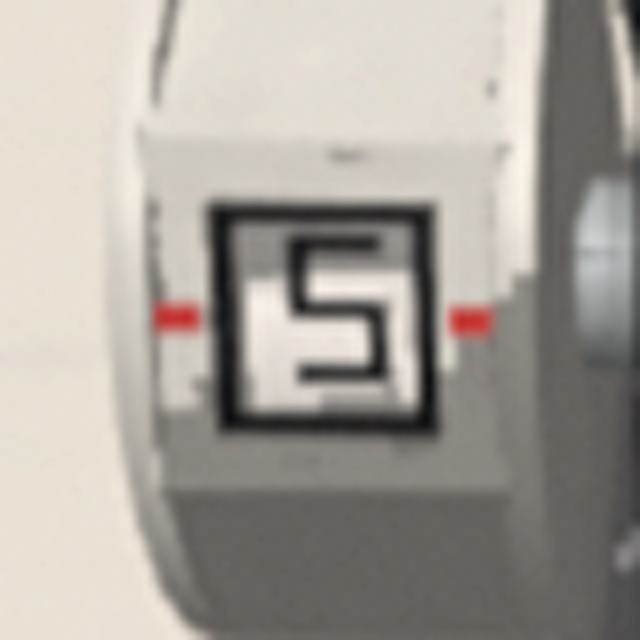

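The 5 now appears 10 px (0.85 mm) above the marks from about 9.5° off the normal. Removing the parallax (recess about 3.6 mm) leaves about 0.25 mm, so it is well centred. Next I'll check the gripper's envelope and the shift to the key.

Run:
```python
from h import *
c=np.load('w2.npy',allow_pickle=True).item(); z=c['range_z'].astype(float); v,u=np.mgrid[:384,:512]
P=np.stack([(u-c['cx'])/c['fx']*z,(v-c['cy'])/c['fy']*z,z],-1)[z>0]; M=np.array(c['mount']); T=P@M[:3,:3].T+M[:3,3]
g=T[(T[:,0]<72)&(T[:,0]>-30)]
for a in range(-30,75,10):
    s=g[(g[:,0]>=a)&(g[:,0]<a+10)]
    if len(s): print(a,len(s),'z',s[:,2].min().round(),s[:,2].max().round(),'y',s[:,1].min().round(),s[:,1].max().round())
```

```text
-30 6513 z -58.0 51.0 y 10.0 22.0
-20 14266 z -63.0 58.0 y -1.0 19.0
-10 11092 z -60.0 58.0 y -6.0 19.0
0 5644 z -53.0 50.0 y -8.0 19.0
10 5632 z -44.0 40.0 y -8.0 15.0
20 2373 z -36.0 33.0 y -12.0 15.0
30 767 z -18.0 17.0 y -11.0 13.0
40 575 z -15.0 12.0 y 7.0 13.0
50 526 z -15.0 12.0 y 7.0 12.0
60 250 z -15.0 11.0 y 7.0 12.0
```

Emit:
step_arm(deltas=[0, 0, 0, 0, 0, 0, 4.25, 0, 0, 0, 0, 0, 0, 4.25, 0, 0, 0, 0, 0, 0, 4.25, 0, 0, 0, 0, 0, 0, 4.25, 0, 0, 0, 0, 0, 0, 0])

```text
t: 18.45
tcp_pos: [456.9, 80.9, 214.9]
ee_rot: [-0.493, 0.51, 0.481, 0.515]
ft_force: [-0.2, -0.7, -0.5]
gripper_width: 0.2
```

Run:
```python
from h import *
o=robot.get_obs(); R=Ro.from_quat(o['ee_rot']).as_matrix(); print(o['t'],o['tcp_pos'].round(1))
T=np.stack([[0,0,-1],[-.999,.045,0],[.045,.999,0]],1)
print('turn',np.degrees(Ro.from_matrix(R.T@T).as_rotvec()).round(2)); print('shift',(T.T@(np.array([514.3,21.5,215])-o['tcp_pos'])).round(1))
```

```text
18.45 [456.9  80.9 214.9]
turn [-0.34 -0.39  0.93]
shift [ -0.1 -60.  -56.8]
```

Emit:
step_arm(deltas=[0, 0, 0, 0, -0.34, -0.39, 0.93, 0, 0, -0.02, -0.02, 0, 0, 0, 0, 0, -0.02, -0.02, 0, 0, 0, 0, 0, -0.02, -0.018, 0, 0, 0, 0, 0, 0, 0, 0, 0, 0, 0, 0.02, 0, 0, 0, 0, 0, 0, 0.02, 0, 0, 0, 0, 0, 0, 0.015, 0, 0, 0, 0, 0, 0, 0.01, 0, 0, 0, 0, 0, 0, 0, 0, 0, 0, 0, 0, 0, 0, 0, 0, 0, 0, 0])

```text
t: 19.55
tcp_pos: [511.7, 20.8, 150.0]
ee_rot: [-0.491, 0.511, 0.489, 0.509]
ft_force: [-0.6, 0.8, -0.3]
gripper_width: -0.2
```

Run:
```python
from h import *
o=robot.get_obs(); R=Ro.from_quat(o['ee_rot']).as_matrix(); print(o['t'],o['tcp_pos'].round(1),o['ft_force'].round(1),R.round(3).tolist()); c=cam('wrist'); 
h=cv2.cvtColor(cv2.rotate(c['image'],cv2.ROTATE_180),cv2.COLOR_BGR2HSV); g=(h[...,0]>45)&(h[...,0]<85)&(h[...,1]>90)
n,l,s,ce=cv2.connectedComponentsWithStats(g.astype(np.uint8)); 
for i in range(1,n):
    if s[i,4]>15: print(s[i],onz(c,511-ce[i][0],383-ce[i][1],67).round(1))
```

```text
19.55 [511.7  20.8 150. ] [-0.6  0.8 -0.3] [[-0.001, -0.999, 0.04], [-0.005, 0.04, 0.999], [-1.0, 0.001, -0.005]]
[222 147  48  25 548] [505.   21.5  67. ]
[223 215  19  10 156] [472.4  28.9  67. ]
```

Emit:
step_arm(deltas=[0, 0.004, -0.002, 0, 0, 0, 0, 0, 0.004, 0, 0, 0, 0, 0, 0, 0.002, 0, 0, 0, 0, 0, 0, 0.002, 0, 0, 0, 0, 0, 0, 0, 0, 0, 0, 0, 0, 0, 0, 0, 0, 0, 0, 0])

```text
t: 20.2
tcp_pos: [514.1, 20.2, 137.9]
ee_rot: [-0.491, 0.512, 0.489, 0.509]
ft_force: [0.1, 0.2, 2.0]
gripper_width: 0.1
```

Emit:
step_arm(deltas=[0, 0.001, 0, 0, 0, 0, 0, 0, 0.001, 0, 0, 0, 0, 0, 0, 0, 0, 0, 0, 0, 0, 0, 0, 0, 0, 0, 0, 0])

```text
t: 20.6
tcp_pos: [514.1, 20.1, 135.8]
ee_rot: [-0.491, 0.512, 0.489, 0.509]
ft_force: [-1.0, -0.1, 4.2]
gripper_width: 0.1
```

Emit:
step_arm(deltas=[0, 0.001, 0, 0, 0, 0, 0, 0, 0.001, 0, 0, 0, 0, 0, 0, 0, 0, 0, 0, 0, 0, 0, 0, 0, 0, 0, 0, 0])

```text
t: 21.0
tcp_pos: [514.1, 20.1, 133.8]
ee_rot: [-0.491, 0.512, 0.489, 0.509]
ft_force: [-0.4, -0.2, 4.9]
gripper_width: 0.0
```

Emit:
step_arm(deltas=[0, 0.001, 0, 0, 0, 0, 0, 0, 0, 0, 0, 0, 0, 0, 0, 0, 0, 0, 0, 0, 0])

```text
t: 21.3
tcp_pos: [514.1, 20.2, 133.6]
ee_rot: [-0.491, 0.512, 0.488, 0.509]
ft_force: [-2.1, -1.7, 13.1]
gripper_width: -0.3
```

Emit:
step_arm(deltas=[0, 0.0007, 0, 0, 0, 0, 0, 0, 0, 0, 0, 0, 0, 0, 0, 0, 0, 0, 0, 0, 0])

```text
t: 21.6
tcp_pos: [514.1, 20.2, 133.5]
ee_rot: [-0.491, 0.512, 0.488, 0.509]
ft_force: [-2.4, -1.4, 17.4]
gripper_width: -0.0
```

The key is fully home: force jumped to 17 N against the stop at 6 mm of travel. I'll release it, rise, and go back for a last look at the window and key.

Emit:
step_arm(deltas=[0, -0.005, 0, 0, 0, 0, 0, 0, -0.01, 0, 0, 0, 0, 0, 0, -0.02, 0, 0, 0, 0, 0, 0, -0.025, 0, 0, 0, 0, 0, 0, -0.025, 0, 0, 0, 0, 0, 0, -0.015, 0, 0, 0, 0, 0, 0, 0, 0.0, 0.022, 0, 0, 0, 0, 0, 0.0, 0.022, 0, 0, 0, 0, 0, 0, 0.022, 0, 0, 0, 0, 0, 0, 0, 0, 0, 0, 0, 0, 0, 0, 0, 0, 0])

```text
t: 22.7
tcp_pos: [516.1, 86.6, 231.5]
ee_rot: [-0.491, 0.512, 0.489, 0.508]
ft_force: [-0.3, 0.1, 0.3]
gripper_width: 0.2
```

Run:
```python
from bar import *
o=robot.get_obs(); print(o['t'],o['tcp_pos'].round(1),o['ft_force'].round(1)); c=cam('wrist'); ana(c)
W=cv2.rotate(pts(c).astype(np.float32),cv2.ROTATE_180)
h=cv2.cvtColor(cv2.rotate(c['image'],cv2.ROTATE_180),cv2.COLOR_BGR2HSV); g=(h[...,0]>45)&(h[...,0]<85)&(h[...,1]>90)
n,l,s,ce=cv2.connectedComponentsWithStats(g.astype(np.uint8)); 
for i in range(1,n):
    if s[i,4]>60: print('key',s[i],np.nanmedian(W[l==i],0).round(1))
t=cam('top'); m=cv2.cvtColor(t['image'],cv2.COLOR_BGR2HSV); a=np.load('top.npy',allow_pickle=True).item()['image']
d=cv2.absdiff(t['image'],a).max(2)
for n_,(x,y) in dict(cup=(246,276),slides=(430,281),petri=(345,347)).items():
    x,y=int(x*.64),int(y*.64); print(n_,d[y-15:y+15,x-15:x+15].mean().round(1))
```

```text
22.7 [516.1  86.6 231.5] [-0.3  0.1  0.3]
red [[182.0, 322.6], [470.5, 325.2]]
col 326.250434710808 marks row 323.9 dark bands [(np.float64(238.0), np.int64(22)), (np.float64(293.0), np.int64(14)), (np.float64(346.0), np.int64(14)), (np.float64(413.5), np.int64(25))]
key [307 171  36  34 950] [514.3  21.2  67.8]
key [307 235  13   6  77] [475.9  30.1  47. ]
cup 22.9
slides 24.5
petri 103.0
```

Run:
```python
from h import *
a=np.load('w2.npy',allow_pickle=True).item(); b=cam('wrist')
B=dict(cup=(600,500,1,90,700),petri=(391,59,9,25,0),slides=(517,-95,18,35,0))
for n,c in (('before',a),('now',b)):
    W=pts(c).reshape(-1,3)
    for k,(x,y,z0,z1) in dict(cup=(513,245,58,75),petri=(391,59,11,22),slides=(517,-95,22,32)).items():
        s=W[(abs(W[:,0]-x)<45)&(abs(W[:,1]-y)<50)&(W[:,2]>z0)&(W[:,2]<z1)]; s=s[s[:,0]<440] if k=='petri' else s
        print(n,k,len(s),s.mean(0).round(1))
print(robot.get_obs()['t'], robot.hand_in())
```

```text
before cup 4564 [514.  241.2  65.3]
before petri 4257 [387.1  61.7  17.2]
before slides 2561 [517.4 -95.6  27.9]
now cup 4651 [513.9 241.2  65.2]
now petri 4247 [387.   61.7  17.2]
now slides 2536 [517.4 -95.5  27.8]
the job is handed in; nothing more can be done
22.85 None
```

I set the numberer to 5, then pressed the green key fully home and let it come back up, and handed the job in at 22.85 s.

- **Wheel:** I felt the top at about 112 mm and rolled it from about 2.2 to 5 in four main strokes and a small correction. The highest press I read was about 10 N, and I lifted off between strokes.
- **Number in the window:** Seen near the window's normal before printing, the 5 was within about 0.3 mm of the red marks once parallax was removed. From straight above after printing, it appeared about 3.3 mm high. Parallax explains about 2.6 mm of that. The other 0.6 mm or so (about 0.03 of a number) is a small disagreement I did not settle.
- **Key:** It hit its stop after about 6 mm of travel, with 17 N on it. Afterwards its top measured 67.8 mm, so it is fully up.
- **Bystanders:** The cup, dish and slide box were within 0.1 mm of where they stood when I reached the numberer. An earlier top-camera comparison flagged the dish, most likely because the arm was over it; the wrist camera shows it did not move.
- **Robot at hand-in:** It was clear of everything, with about 0 N on the tool.

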